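# Leak-test pot: press the lid home, draw the sprung rod to its mark and hold

### The arm

A 6-joint arm with a two-finger parallel gripper is mounted at the origin on the work surface. World frame = base frame: x ahead of the robot, y to its left, z up, the work surface at z = 0. Lengths are in m, angles in rad, forces in N, time in s.
With the tool pointing down it reaches from about 0.35 to 0.975 m from the base axis. Payload 4.9 kg.
Tool frame: the origin (TCP) lies midway between the tips of the shut fingers; the grasp point (between the pads) lies 19 mm behind it; z points along the fingers, y is the direction in which the jaws open and shut (so a half turn about z gives the same grasp; the last joint's range is limited). The gripper opens to 85 mm and grips with 20 to 120 N. Pads are 22 mm wide; open, the fingers measure 114 mm over their backs; the gripper's body (76 mm by 85 mm) begins 54 mm behind the grasp point. The pads swing forward as they close: fully open they stand 13 mm farther back than shut.
Start: joints at [-1.424, 0.053, 1.613, -0, 1.476, -0.119], TCP at [0.164, -0.603, 0.192] pointing down, gripper open.
Joint ranges: [-3.01, 3.01], [-1.01, 2.22], [0.06, 2.58], [-1.02, 4.17], [0.09, 2.62], [-3.14, 3.14]. Speed limits (rad/s): [2.57, 2.57, 3.14, 3.14, 3.14, 3.14].

### API

Orientations are given as a unit quaternion [w, x, y, z].
In Python, from plant import state, grab_frame, camera_params, job_done, boxes_of gives the robot as it stands.
- The arm moves only by the tool step_arm, never from a script. Its argument "steps" is a list of rows, each a list of 4 numbers: the shift along the tool's x, y, z in mm, then the turn about the tool's z in degrees. A call has 1 to 8 rows; each row shifts and turns the pose as measured when the row begins, along the tool's axes as they then stand; what a row does not reach is not made up. A row lasts 1/10 s, in which the tool goes at most 50 mm and 8.59 degrees, less where a joint would pass 70% of its speed; a pose out of reach is approached as far as the arm can. A call is refused whole if a number of a shift passes 50 or a number of a turn 8.59, either way. A call with a gripper value outside its range is refused whole. "claw" is the opening in per cent of the stroke, from 0 (shut) to 100 (fully open), set as the call begins (left out, the last holds). The fingers move at their own pace and stop on an object; the grip force is fixed at half the most. Time passes only in rows, so rows that do not move let the fingers close. It gives the time, the measured TCP pose, the force and the opening at its end, in the units of the state.
- state(): the state, without advancing time (a new reading comes with each control period).
- grab_frame(name): name is "side" or "top"; returns (picture, depth): 384x512x3 uint8, red, green, blue; 384x512 float32, m along the optical axis (not along the pixel's ray), 0 where there is no reading.
- camera_params(name): a dict with "mtx" (3x3 intrinsics, pixels), "extrinsics" (4x4, takes a point from camera to world coordinates). Camera axes: x right, y down, z forward; pixel columns grow to the right and rows downward; lengths in m; the calibration is good to about 2 mm. A picture is of the moment at which its call begins. camera_params takes no time and is no camera call.
- job_done(): hands the job in, once; it reports no verdict.
Trained networks look in the newest picture that a camera, given by its name, has taken for a name from the list of things; names that differ only in an ending like _2 or _b are one class to them, and where a whole thing is asked for, a point or a joint stands for the part that bears it (a point fixed in the world has none). Each returns a list of dicts, best first, with "p" (0 to 1); they miss things now and then, are a little off and sometimes report something else, mostly with a low value. They report only what shows in the picture. A call takes as long as a camera call. They do not tell look-alikes from the thing itself.
- boxes_of(camera, label): "box" ([left, top, width, height] in pixels, round what is visible of it).
The state is a dict: "time": time; "joint_pos": joint angles; "joint_vel": joint speeds; "joint_efforts": joint torques, N m; "tool_pos": TCP position; "tool_rot": TCP orientation; "contact_force": force on the tool from outside, world axes, zero at the start; "ft_torque": the same for the moment, N m; "gripper_width": opening from 0.0 (shut) to 1.0 (fully open).
Only numpy, scipy, OpenCV 4.12 (cv2) and the standard library are available. Lean on these libraries where they do the work, as an engineer would, in place of code of your own. Each camera call takes 0.05 s, during which the arm holds its last target. There are 200 camera calls.

### The job

Leak-test the pot on the bench stand: press the loose lid straight down until it sits level and flush on the pot's rim and stays there. Then take the upright grip of the pump's telescoping rod and pull the rod out against its spring until its pointer stands in line with the length mark on the gauge rail, and finish while still holding it there, steady. Do not knock the other things on the bench about.

Things in the scene. Friction and masses are not known exactly. Their poses are not given: they have to be found in the camera images.
- stand: Fixed leak-test stand: dark steel plate 12 high, x -130 to +170, y -140 to +140 about its origin (on the table), z up. A pot stands on its left (+y); a level pump barrel on its right, axis at y -70, 65 above the table, 43 diameter at its collars, x +35 to +165. The rod pulls out along the stand's -x, towards the robot within 0.4 rad. Place and yaw vary. (mm)
- pot_rim (a point): Centre of the pot's mouth, at rim height 82 above the table. Aluminium pot, outside diameter 104, inside 94. A friction-held rubber sealing disc inside carries the loose lid; it takes about 8 N of push to go down, and stays where it is pushed. (mm)
- lid: Loose aluminium lid: flange 108 diameter, 5 thick, on a plug 88 diameter, 14 deep; a round rubber knob 28 diameter, 28 high, on its middle. At the start it lies level in the pot's mouth, flange 8 above the rim; pushed down 8 it is home. Origin at the centre of the plug's underside, z up. (mm)
- lid_flange (a point): Centre of the underside of the lid's flange (14 above the lid's origin): at the height of pot_rim when the lid is home, 8 above it at the start. (mm)
- lid_top (a point): Centre of the flat top of the lid's knob, 47 above the lid's origin: 123 above the table at the start, 115 when home. (mm)
- draw_rod: Pump's sprung steel rod, 12 diameter, sliding out of the barrel along the stand's -x, 0 to 112 of travel, an upright grip at its front end. Its inner spring pulls back with about 4.5 N fully in (as at the start), 13 N at 95 out; let go, it runs back in. Origin on the rod's axis below the grip, 65 above the table; axes as the stand's. (mm)
- grip (a point): Middle of the rod's upright round rubber grip: diameter 22, standing free from 76 to 135 above the table; this point is 117 above the table. Both fingers can go down beside it from above, clear of the barrel (top 87). (mm)
- pointer_tip (a point): Tip of the thin pointer (6 diameter) that stands out sideways 34 from the rod's axis towards the stand's -y, straight to the side of the grip, 65 above the table. It moves with the rod. (mm)
- mark_tip (a point): The length mark: inner edge of a thin upright bright metal fin, 5 thick along the stand's x, on a small black block on the gauge rail at the stand's right side. Point at mid thickness, 65 above the table; axes as the stand's. The pointer passes it 9 clear. It stands 55 to 95 from the pointer's start along the stand's -x, varying. (mm)
- wrench: Loose bystander, to be left alone: open-ended steel wrench, 130 long, lying on the plate between pot and barrel. Origin on its underside, z up. (mm)
- socket: Loose bystander, to be left alone: steel socket, a ring 28 diameter, 32 high, standing on the plate behind the pot. Origin on its underside, z up. (mm)
- tin: Loose bystander, to be left alone: round tin, 66 diameter, 100 high, on the table to the left of the stand. Origin on its underside, z up. (mm)
- jar: Loose bystander, to be left alone: glass jar with cap, 64 diameter, 90 high, on the table to the left of the stand. Origin on its underside, z up. (mm)
- tray: Loose bystander, to be left alone: open grey parts tray 110 x 80 x 40 high, on the table left of the stand. Origin on its underside, z up. (mm)
- hammer: Loose bystander, to be left alone: hammer 250 long, lying on the table right of the stand. Origin on its underside, z up. (mm)
- mug: Loose bystander, to be left alone: white mug, 80 diameter, 90 high, on the table right of the stand. Origin on its underside, z up. (mm)
Not all that is in view belongs to the job. Of the things that look like the lid, the smallest one is meant.

How it is judged:
On the way, in this order (a step that is already met when the one before it is completed fails the run):
1. the lid is pressed home, level on the rim (z of lid_flange in the frame of pot_rim between -0.003 and 0.0025 m and horizontal distance between lid_flange and pot_rim below 0.006 m and angle between lid's own z axis and vertical below 0.035 rad), for 0.2 s.
2. the rod is drawn to the length mark and held there by the fingers (x of pointer_tip in the frame of mark_tip between -0.005 and 0.005 m and linear speed of draw_rod below 0.01 m/s and contact force between the fingers and draw_rod above 2 N), for 0.5 s.
At the end, for the whole second after the job is handed in: The lid sits on the rim (flange less than 2.5 mm above it, centred within 6 mm, tilt under 2 degrees), and the rod's pointer is within 5 mm of the length mark, along the rod, still (under 10 mm/s) and held by the fingers (over 2 N) (all of step 1 and all of step 2); the arm keeps its last pose, push and grip.
It fails at once if a bystander is moved more than 30 mm (distance of any of wrench, socket, tin, jar, tray, hammer, mug from where it was at the start of the episode above 0.03 m).
It also fails if it takes over 48 s, if anything falls off the work surface, if the arm or the gripper's body presses on something with over 40 N, if the wrist force passes 120 N, or if a joint passes its speed limit or range.

## Working session

There is one attempt and no reset: what is moved stays moved. The work goes in short steps, Python scripts to look and compute and a tool call to move; the robot and the scene stay as the last step left them, time stands still between calls to the robot, and variables do not carry over. Pictures are saved under pics/ and viewed, about 8 in all and at most 12, crops included, and the job is handed in when it is done.

Besides the shell and the picture viewer there is one more tool, called after "Emit:" as name(argument=value, ...), one argument or row to a line, values as JSON. step_arm: Moves the arm, as the interface text tells. Its arguments: {"type":"object","properties":{"steps":{"type":"array"},"claw":{"type":"number"}},"required":["steps"]}

```bash
mkdir -p pics
cat > h.py <<'E'
import numpy as np, cv2
from plant import state, grab_frame, camera_params, job_done, boxes_of
def snap(n,f=None):
    p,d=grab_frame(n)
    if f: cv2.imwrite('pics/'+f,p[:,:,::-1])
    return p,d
def cloud(n,d):
    c=camera_params(n);K=np.array(c['mtx']);T=np.array(c['extrinsics'])
    v,u=np.mgrid[:d.shape[0],:d.shape[1]]
    P=np.stack([(u-K[0,2])/K[0,0]*d,(v-K[1,2])/K[1,1]*d,d],-1)
    W=P@T[:3,:3].T+T[:3,3]; W[d<=0]=np.nan
    return W
E
python3 - <<'E'
from h import *
s=state();print(s)
for n in('side','top'):
    p,d=snap(n,n+'0.png');np.save(n+'0.npy',d);W=cloud(n,d)
    print(n,np.array(camera_params(n)['extrinsics']).round(3).tolist())
    for l in ('stand','lid','lid_top','pot_rim','draw_rod','grip','pointer_tip','mark_tip'):
        for b in boxes_of(n,l)[:4]:
            x,y,w,h=b['box'];m=W[int(y+h/2),int(x+w/2)]
            print(l,round(b['p'],2),np.round(b['box']).tolist(),m.round(3))
a=cv2.imread('pics/side0.png');b=cv2.imread('pics/top0.png');cv2.imwrite('pics/both0.png',cv2.resize(np.vstack([a,b]),(400,600)))
E
```

```text
{'time': 0.0, 'joint_pos': array([-1.42397378e+00,  5.33476826e-02,  1.61429596e+00,  9.73945572e-06,
        1.47601105e+00, -1.18982606e-01]), 'joint_vel': array([-3.24865571e-04,  6.18824744e-04,  6.55245772e-05, -7.38950827e-07,
        5.71866721e-05,  2.07398178e-04]), 'joint_efforts': array([-4.09588138e-04, -3.93684626e+01, -3.70178068e+01, -2.85191772e-04,
        6.89215609e-03,  1.06054387e-06]), 'tool_pos': array([ 0.16408865, -0.60234288,  0.19086763]), 'tool_rot': array([-1.03098347e-03,  9.91180979e-01,  1.32511145e-01, -9.50432640e-06]), 'contact_force': array([-0.0509874 ,  0.1347916 , -0.02579192]), 'ft_torque': array([-0.00997354, -0.03611715, -0.05574605]), 'gripper_width': 1.0027999094020787}
side [[0.979, -0.154, 0.135, 0.428], [-0.205, -0.712, 0.672, -0.643], [-0.008, -0.685, -0.729, 0.82], [0.0, 0.0, 0.0, 1.0]]
stand 0.83 [214.0, 182.0, 156.0, 127.0] [ 0.596 -0.154  0.096]
stand 0.56 [269.0, 141.0, 30.0, 41.0] [0.651 0.126 0.063]
lid 0.91 [225.0, 114.0, 53.0, 36.0] [0.601 0.3   0.029]
lid 0.83 [138.0, 219.0, 68.0, 56.0] [ 0.35  -0.07   0.046]
lid 0.7 [238.0, 1
[... 890 characters left out ...]
] [0.601 0.298 0.071]
lid 0.7 [244.0, 172.0, 47.0, 44.0] [0.564 0.003 0.126]
lid_top 0.91 [255.0, 253.0, 71.0, 68.0] [ 0.354 -0.052  0.066]
lid_top 0.69 [246.0, 173.0, 48.0, 44.0] [ 0.562 -0.004  0.123]
lid_top 0.69 [117.0, 156.0, 59.0, 57.0] [0.6   0.296 0.064]
pot_rim 0.82 [241.0, 121.0, 113.0, 123.0] [ 0.612 -0.079  0.012]
pot_rim 0.26 [323.0, 172.0, 19.0, 21.0] [ 0.589 -0.145  0.135]
draw_rod 0.71 [323.0, 171.0, 17.0, 19.0] [ 0.593 -0.143  0.135]
grip 0.7 [322.0, 168.0, 19.0, 22.0] [ 0.597 -0.145  0.137]
grip 0.55 [195.0, 148.0, 25.0, 28.0] [0.65  0.143 0.091]
pointer_tip 0.57 [322.0, 171.0, 15.0, 22.0] [ 0.589 -0.138  0.135]
pointer_tip 0.2 [193.0, 145.0, 27.0, 32.0] [0.65  0.145 0.091]
```

View pics/top0.png

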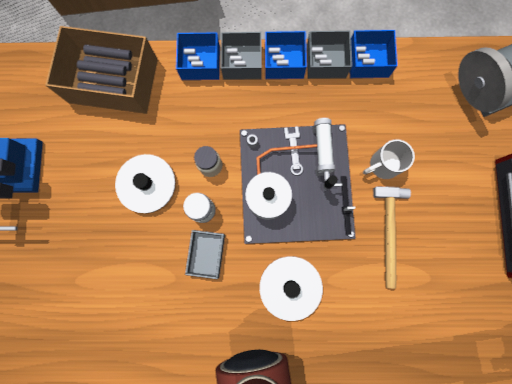

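View pics/side0.png

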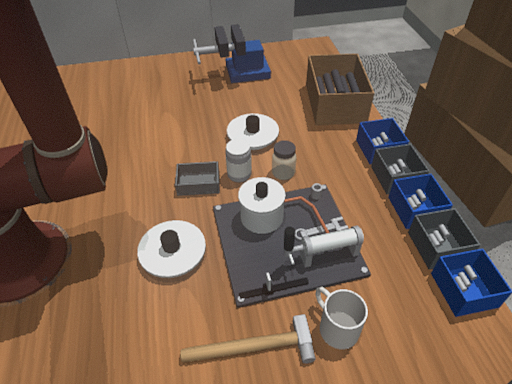

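Top view: the lid look-alikes are at px (144,184), (291,288), both larger and lying on the table, and (269,195), the smallest, in the pot's mouth, which is the one meant. The grip is near (331,180) and the gauge mark near (349,209).

Run:
```python
from h import *
d=np.load('top0.npy');W=cloud('top',d)
p=cv2.imread('pics/top0.png')
R=np.zeros(d.shape,bool);R[115:250,235:360]=1
z=W[...,2]
hsv=cv2.cvtColor(p,cv2.COLOR_BGR2HSV)
m=R&(abs(z-.012)<.006)&(hsv[...,2]<110)
r=cv2.minAreaRect(W[m][:,:2].astype(np.float32)*1000);print('plate',r, m.sum())
for n in('top','side'):
    d=np.load(n+'0.npy');W=cloud(n,d);x,y,z=np.moveaxis(W,-1,0)
    near=(abs(x-.56)<.06)&(abs(y)<.06)
    k=near&(z>.112)&(z<.14);print(n,'knob',k.sum(),W[k].mean(0).round(4),np.nanmedian(z[k]))
    fl=near&(z>.088)&(z<.102);q=W[fl][:,:2].astype(np.float32)
    print(' flange',fl.sum(),cv2.minEnclosingCircle(q),np.median(z[fl]))
    g=(abs(x-.59)<.04)&(abs(y+.143)<.03)&(z>.11)&(z<.15);print(' grip',g.sum(),W[g].mean(0).round(4),z[g].max())
    g=(x>.47)&(x<.6)&(y<-.15)&(y>-.24)&(z>.03)&(z<.1)
    vv,uu=np.where(g)
    o=np.argsort(x[g])
    for i in o[::max(1,len(o)//40)]: print(uu[i],vv[i],W[vv[i],uu[i]].round(3),p[vv[i],uu[i]] if n=='top' else '')
p=cv2.imread('pics/top0.png')[115:250,235:365];q=cv2.imread('pics/side0.png')[165:310,205:375]
cv2.imwrite('pics/crop0.png',np.hstack([cv2.resize(p,(390,405),interpolation=2),cv2.resize(q,(400,405),interpolation=2)]))
```

```text
plate ((610.7113647460938, -75.93290710449219), (298.7153015136719, 277.1544494628906), 2.489227294921875) 3534
top knob 119 [ 0.5665 -0.0016  0.1228] 0.12313941920224813
 flange 1517 ((0.5673962235450745, -0.0016058761393651366), 0.05401747673749924) 0.09534780822179356
 grip 95 [ 0.5922 -0.1433  0.1318] 0.13933278453172915
347 209 [ 0.536 -0.193  0.061] [122 120 118]
346 210 [ 0.536 -0.195  0.038] [93 92 90]
350 209 [ 0.536 -0.2    0.06 ] [98 97 94]
345 210 [ 0.536 -0.193  0.038] [96 94 92]
344 210 [ 0.536 -0.19   0.038] [89 85 84]
348 210 [ 0.536 -0.201  0.037] [77 75 73]
346 209 [ 0.536 -0.191  0.059] [106 105 102]
351 209 [ 0.536 -0.203  0.059] [98 97 94]
349 209 [ 0.536 -0.198  0.059] [117 114 112]
348 209 [ 0.536 -0.196  0.058] [136 132 130]
347 210 [ 0.536 -0.199  0.035] [86 84 82]
349 210 [ 0.537 -0.204  0.032] [76 73 72]
350 210 [ 0.537 -0.207  0.032] [77 74 72]
352 209 [ 0.537 -0.207  0.053] [99 99 98]
345 209 [ 0.537 -0.19   0.051] [109 107 106]
354 208 [ 0.537 -0.208  0.069] [212 219 228]
351 208 [ 0.537 -0.2    0.069] [239 236 236]
349 208 [ 0.538 -0.196  0.068] [240 23
[... 2656 characters left out ...]
8 252 [ 0.592 -0.151  0.067] 
291 261 [ 0.592 -0.174  0.068] 
288 255 [ 0.592 -0.151  0.057] 
291 260 [ 0.592 -0.172  0.069] 
291 259 [ 0.593 -0.17   0.069] 
292 262 [ 0.593 -0.177  0.068] 
289 252 [ 0.594 -0.152  0.068] 
290 246 [ 0.594 -0.155  0.094] 
290 249 [ 0.594 -0.156  0.084] 
291 258 [ 0.594 -0.166  0.067] 
290 254 [ 0.594 -0.157  0.068] 
290 250 [ 0.595 -0.153  0.077] 
290 251 [ 0.595 -0.153  0.073] 
291 246 [ 0.596 -0.155  0.093] 
291 245 [ 0.596 -0.154  0.096] 
291 255 [ 0.596 -0.159  0.066] 
291 254 [ 0.597 -0.157  0.067] 
291 247 [ 0.597 -0.152  0.086] 
291 250 [ 0.598 -0.152  0.074] 
292 244 [ 0.598 -0.154  0.099] 
292 248 [ 0.599 -0.154  0.085] 
292 247 [ 0.599 -0.153  0.086]
```

View pics/crop0.png

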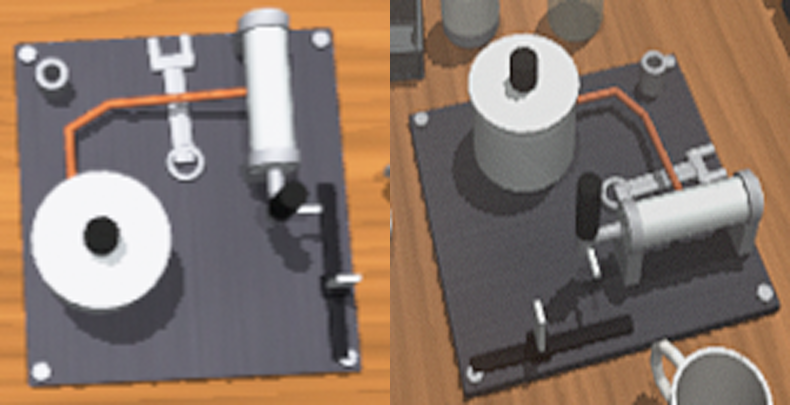

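Close crop: the small lid sits on the pot with its knob centred at about (0.5665, -0.002) m. The grip is at about (0.595, -0.146), the fin at x≈0.5385, and the stand yaw is about +2.5°. I'll shut the fingers, align the yaw, and move over the knob.

Emit:
step_arm(
  claw=0,
  steps=[
    [0,0,-20,6.4],
    [0,0,-20,6.3],
    [30,-40,0,0],
    [30,-40,0,0],
    [30,-40,0,0],
    [30,-40,0,0],
    [30,-40,0,0],
    [30,-40,0,0],
  ],
)

```text
time: 1.7
tool_pos: [0.3353, -0.3576, 0.2333]
tool_rot: [0.0, 1.0, 0.012, 0.001]
contact_force: [0.9, -0.6, 1.1]
gripper_width: 0.001
```

Emit:
step_arm(
  steps=[
    [30,-40,0,0],
    [30,-40,0,0],
    [30,-40,0,0],
    [30,-40,0,0],
    [30,-40,0,0],
    [30,-40,0,0],
    [30,-40,0,0],
    [0,0,0,0],
  ],
)

```text
time: 2.5
tool_pos: [0.5392, -0.0668, 0.2359]
tool_rot: [0.002, 1.0, 0.015, 0.005]
contact_force: [-0.5, -0.7, -0.4]
gripper_width: -0.002
```

Emit:
step_arm(
  steps=[
    [15,-32,20,0],
    [14,-30,30,0],
    [0,0,30,0],
    [0,0,0,0],
    [0,0,0,0],
  ],
)

```text
time: 3.0
tool_pos: [0.5699, -0.0024, 0.1568]
tool_rot: [0.003, 1.0, 0.015, 0.007]
contact_force: [0.7, -1.1, 0.2]
gripper_width: -0.0
```

Emit:
step_arm(
  steps=[
    [-3,0,20,0],
    [0,0,8,0],
    [0,0,2,0],
    [0,0,0,0],
  ],
)

```text
time: 3.4
tool_pos: [0.5705, -0.006, 0.1332]
tool_rot: [0.004, 1.0, 0.013, 0.012]
contact_force: [0.3, -0.3, -0.2]
gripper_width: 0.003
```

Emit:
step_arm(
  steps=[
    [0,0,3,0],
    [0,0,2,0],
    [0,0,2,0],
  ],
)

```text
time: 3.7
tool_pos: [0.5728, -0.007, 0.1295]
tool_rot: [0.005, 1.0, 0.013, 0.015]
contact_force: [0.2, -0.7, -0.2]
gripper_width: 0.003
```

Emit:
step_arm(
  steps=[
    [-8,-6,3,0],
    [0,0,4,0],
  ],
)

```text
time: 3.9
tool_pos: [0.5647, -0.0008, 0.1224]
tool_rot: [0.005, 1.0, 0.013, 0.015]
contact_force: [-0.0, 0.2, -1.0]
gripper_width: 0.001
```

Emit:
step_arm(
  steps=[
    [0,0,4,0],
    [0,0,5,0],
  ],
)

```text
time: 4.1
tool_pos: [0.5647, -0.0005, 0.1126]
tool_rot: [0.005, 1.0, 0.013, 0.015]
contact_force: [0.5, -0.5, -0.7]
gripper_width: 0.001
```

Run:
```python
from h import *
p,d=snap('side','side1.png');print(state()['contact_force'],state()['tool_pos'])
W=cloud('side',d);x,y,z=np.moveaxis(W,-1,0)
fl=(abs(x-.567)<.06)&(abs(y)<.06)&(z>.07)&(z<.102)
print('flange z',np.histogram(z[fl],np.arange(.07,.104,.002)))
q=p[120:270,180:330,::-1];cv2.imwrite('pics/c1.png',cv2.resize(q,(600,600),interpolation=2))
```

```text
[-0.37295388  0.02060831 -0.48967087] [ 5.63964869e-01 -4.46832950e-04  1.11367920e-01]
flange z (array([ 22,  28,  25,  22,  26,  42,  36,   8,   0,   3,  14,  84, 490,
       499,  72,   9]), array([0.07 , 0.072, 0.074, 0.076, 0.078, 0.08 , 0.082, 0.084, 0.086,
       0.088, 0.09 , 0.092, 0.094, 0.096, 0.098, 0.1  , 0.102]))
```

View pics/c1.png

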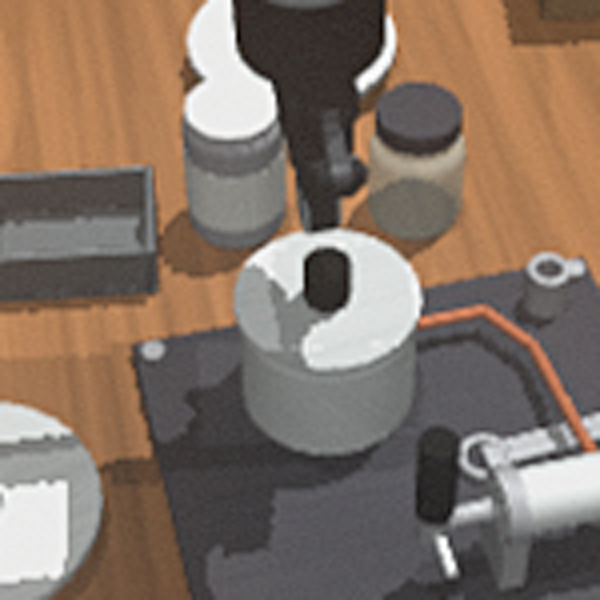

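The picture shows the fingertips behind the lid (crop px 320,215), about 5 cm or more on the +y side and not on the knob (325,280). The reported TCP and the cameras disagree, so I'll locate the fingers in the depth data.

Run:
```python
from h import *
s=state();print(s['time'],s['tool_pos'],s['tool_rot'],s['joint_pos'])
for n in('side','top'):
    p,d=snap(n,n+'2.png');W=cloud(n,d);x,y,z=np.moveaxis(W,-1,0)
    D=np.load(n+'0.npy')
    ch=(d>0)&(d<D-.015)&(x>.4)&(x<.8)&(abs(y)<.2)&(z<.4)
    for a in np.arange(.08,.3,.02):
        m=ch&(z>=a)&(z<a+.02)
        if m.sum()>3: print(n,round(a,2),m.sum(),W[m].min(0).round(3),W[m].max(0).round(3))
```

```text
4.15 [ 5.63964869e-01 -4.46832950e-04  1.11367920e-01] [0.00467328 0.99980309 0.01319064 0.01406924] [-0.12975564 -0.0500691   1.85386442 -0.0054275   1.30861667  1.41598599]
side 0.14 14 [ 0.552 -0.006  0.15 ] [0.574 0.008 0.16 ]
side 0.16 72 [ 0.551 -0.014  0.16 ] [0.574 0.007 0.18 ]
side 0.18 14 [ 0.548 -0.027  0.183] [0.568 0.027 0.2  ]
side 0.2 62 [ 0.544 -0.044  0.2  ] [0.578 0.018 0.22 ]
side 0.22 110 [ 0.544 -0.06   0.22 ] [0.578 0.017 0.24 ]
side 0.24 224 [ 0.541 -0.06   0.24 ] [0.58  0.011 0.26 ]
side 0.26 107 [ 0.526 -0.039  0.26 ] [ 0.572 -0.011  0.28 ]
side 0.28 281 [ 0.522 -0.037  0.28 ] [0.594 0.001 0.3  ]
top 0.2 6 [0.548 0.034 0.212] [0.549 0.044 0.215]
top 0.22 19 [0.547 0.036 0.222] [0.551 0.053 0.24 ]
top 0.24 5 [0.546 0.053 0.243] [0.55  0.055 0.246]
top 0.28 28 [ 0.522 -0.026  0.28 ] [0.542 0.034 0.299]
```

View pics/top2.png

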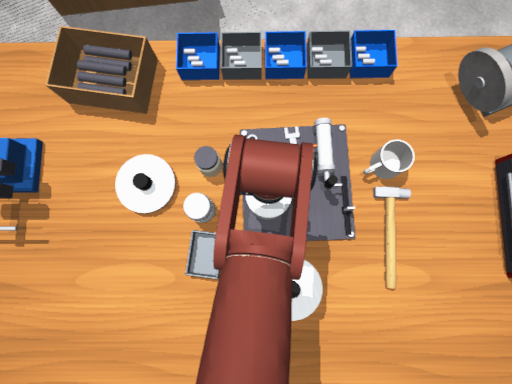

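Top and side clouds put the fingertips in line above the knob in xy. The real tip height is about 0.15, while tool_pos reads 0.111, so reported z is about 35–40 mm too low. From here I'll trust camera and force for height. Descending carefully until contact.

Emit:
step_arm(
  steps=[
    [3,1,10,0],
    [0,0,8,0],
  ],
)

```text
time: 4.45
tool_pos: [0.5694, -0.002, 0.0948]
tool_rot: [0.005, 1.0, 0.013, 0.016]
contact_force: [-0.2, -0.2, -0.2]
gripper_width: -0.0
```

```bash
cat > tip.py <<'E'
from h import *
def tip(save=None):
    s=state();p,d=snap('side',save);W=cloud('side',d);x,y,z=np.moveaxis(W,-1,0)
    D=np.load('side0.npy')
    ch=(d>0)&(d<D-.006)&(x>.5)&(x<.65)&(abs(y-s['tool_pos'][1])<.04)&(z<.3)
    ch=cv2.morphologyEx(ch.astype(np.uint8),cv2.MORPH_OPEN,np.ones((3,3)))>0
    zz=np.sort(z[ch]);m=ch&(z<zz[0]+.015)
    print(s['time'],s['tool_pos'].round(4),s['contact_force'].round(1),'tipz',zz[:5].round(4),W[m].min(0).round(3),W[m].max(0).round(3))
    k=(abs(x-.567)<.06)&(abs(y)<.06)&(z>.084)&(z<.102)
    print('flange z',np.median(z[k]),k.sum())
E
python3 -c "
from tip import *
tip()"
```

```text
4.45 [ 0.5694 -0.002   0.0948] [-0.2 -0.2 -0.2] tipz [0.1343 0.1346 0.1375 0.1381 0.139 ] [ 0.558 -0.014  0.134] [ 0.578 -0.004  0.149]
flange z 0.09593893299211853 1139
```

Emit:
step_arm(
  steps=[
    [-3,0,6,0],
  ],
)

```text
time: 4.6
tool_pos: [0.5662, -0.0021, 0.0872]
tool_rot: [0.005, 1.0, 0.013, 0.015]
contact_force: [0.2, -0.1, 0.3]
gripper_width: 0.001
```

Emit:
step_arm(
  steps=[
    [0,0,4,0],
  ],
)

```text
time: 4.7
tool_pos: [0.5654, -0.0021, 0.0826]
tool_rot: [0.005, 1.0, 0.013, 0.014]
contact_force: [-4.6, 1.2, 7.8]
gripper_width: -0.003
```

Emit:
step_arm(
  steps=[
    [0,0,4,0],
  ],
)

```text
time: 4.8
tool_pos: [0.5653, -0.0021, 0.0794]
tool_rot: [0.005, 1.0, 0.013, 0.014]
contact_force: [-4.0, 1.3, 8.8]
gripper_width: -0.001
```

Emit:
step_arm(
  steps=[
    [0,0,3,0],
  ],
)

```text
time: 4.9
tool_pos: [0.5653, -0.0021, 0.0773]
tool_rot: [0.005, 1.0, 0.013, 0.013]
contact_force: [-4.7, 0.8, 8.4]
gripper_width: -0.001
```

Emit:
step_arm(
  steps=[
    [0,0,3,0],
  ],
)

```text
time: 5.0
tool_pos: [0.5652, -0.0021, 0.0758]
tool_rot: [0.005, 1.0, 0.013, 0.013]
contact_force: [-9.2, 0.1, 20.3]
gripper_width: 0.002
```

```bash
python3 -c "
from tip import *
tip('side3.png')"
```

```text
5.0 [ 0.5652 -0.0021  0.0758] [-9.2  0.1 20.3] tipz [0.129  0.1308 0.1311 0.1319 0.1326] [ 0.553 -0.014  0.129] [0.574 0.004 0.144]
flange z 0.08803215524075636 1115
```

Emit:
step_arm(
  steps=[
    [0,0,3,0],
    [0,0,2,0],
    [0,0,2,0],
  ],
)

```text
time: 5.35
tool_pos: [0.5652, -0.0021, 0.0759]
tool_rot: [0.005, 1.0, 0.013, 0.012]
contact_force: [-5.3, 0.1, 10.4]
gripper_width: -0.0
```

Emit:
step_arm(
  steps=[
    [0,0,-10,0],
    [0,0,-30,0],
    [0,0,-40,0],
    [0,0,-20,0],
  ],
)

```text
time: 5.75
tool_pos: [0.56, -0.0008, 0.1752]
tool_rot: [0.004, 1.0, 0.013, 0.008]
contact_force: [0.1, -0.3, 0.2]
gripper_width: -0.001
```

Run:
```python
from h import *
p,d=snap('side','side4.png');W=cloud('side',d);x,y,z=np.moveaxis(W,-1,0)
k=(abs(x-.567)<.065)&(abs(y)<.065)&(z>.084)&(z<.102)
Q=W[k];A=np.c_[Q[:,:2]-[.567,-.001],np.ones(len(Q))]
print('flange plane',np.linalg.lstsq(A,Q[:,2],rcond=None)[0],cv2.minEnclosingCircle(Q[:,:2].astype(np.float32)))
d=np.load('side0.npy');W0=cloud('side',d);z0=W0[...,2]
Q=W0[(abs(W0[...,0]-.567)<.065)&(abs(W0[...,1])<.065)&(z0>.088)&(z0<.102)];A=np.c_[Q[:,:2]-[.567,-.001],np.ones(len(Q))];print('start',np.linalg.lstsq(A,Q[:,2],rcond=None)[0])
print(state()['tool_pos'],state()['contact_force'],state()['joint_pos'])
```

```text
flange plane [-0.00198368  0.00086674  0.08819892] ((0.5689249038696289, -0.0006188279367052019), 0.05594279244542122)
start [0.00212953 0.00743465 0.09593899]
[ 0.56145408 -0.00096254  0.17824754] [0.74286232 0.09665509 3.11496917] [-0.13086339 -0.10521233  1.79120833 -0.00598603  1.43456926  1.4139335 ]
```

Force jumped from 8 to 20 N at the stop. The camera shows the flange 7.7 mm lower than at the start, tilt about 0.002 rad, and holding after release. Next, the grip.

Emit:
step_arm(
  claw=75,
  steps=[
    [7,36,0,-1],
    [7,36,0,0],
    [7,36,0,0],
    [7,36,0,0],
    [0,0,0,0],
    [0,0,0,0],
  ],
)

```text
time: 6.4
tool_pos: [0.5975, -0.1478, 0.1808]
tool_rot: [0.005, 1.0, 0.024, 0.013]
contact_force: [0.2, -0.4, 0.5]
gripper_width: 0.753
```

Emit:
step_arm(
  steps=[
    [-4,0,30,0],
    [-1,0,20,0],
    [-1,-1,12,0],
  ],
)

```text
time: 6.7
tool_pos: [0.5946, -0.1461, 0.1192]
tool_rot: [0.005, 1.0, 0.025, 0.015]
contact_force: [-0.0, 0.5, -0.5]
gripper_width: 0.755
```

Run:
```python
from h import *
p,d=snap('side','side5.png');W=cloud('side',d);x,y,z=np.moveaxis(W,-1,0)
D=np.load('side0.npy')
ch=(d>0)&(d<D-.008)&(abs(x-.6)<.1)&(abs(y+.15)<.1)&(z<.22)
for a in np.arange(.1,.22,.01):
    m=ch&(z>=a)&(z<a+.01)
    if m.sum()>3: print(round(a,2),m.sum(),W[m].min(0).round(3),W[m].max(0).round(3))
m=(abs(x-.595)<.03)&(abs(y+.146)<.02)&(z>.11)&(z<.142)
print('grip',m.sum(),W[m].min(0).round(3),W[m].max(0).round(3));print(state()['tool_pos'])
q=p[150:310,200:370,::-1];cv2.imwrite('pics/c5.png',cv2.resize(q,(638,600),interpolation=2))
```

```text
0.16 11 [ 0.584 -0.182  0.163] [ 0.602 -0.109  0.17 ]
0.17 47 [ 0.58 -0.19  0.17] [ 0.606 -0.11   0.18 ]
0.18 49 [ 0.58 -0.19  0.18] [ 0.605 -0.111  0.189]
0.19 27 [ 0.58 -0.19  0.19] [ 0.601 -0.111  0.2  ]
0.2 22 [ 0.577 -0.2    0.2  ] [ 0.585 -0.105  0.209]
0.21 57 [ 0.577 -0.208  0.21 ] [ 0.607 -0.106  0.22 ]
grip 96 [ 0.584 -0.156  0.11 ] [ 0.603 -0.135  0.138]
[ 0.59284496 -0.14518132  0.11639585]
```

View pics/c5.png

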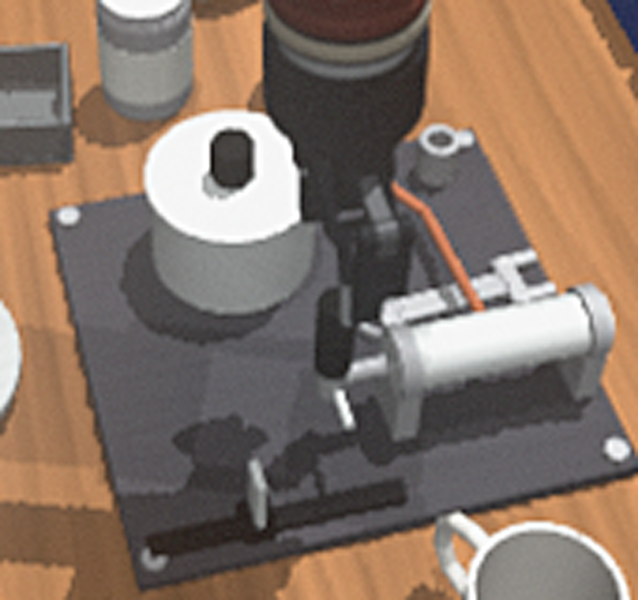

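The crop shows the lid flush on the pot and the fingers above and straddling the grip (px 333,335), at finger x≈0.593 against grip ≈0.595. Next I descend about 60 mm and close.

Emit:
step_arm(
  steps=[
    [1,0,25,0],
    [0,0,20,0],
    [0,0,10,0],
  ],
)

```text
time: 7.05
tool_pos: [0.5969, -0.1436, 0.0624]
tool_rot: [0.005, 1.0, 0.026, 0.015]
contact_force: [0.4, -0.8, 0.6]
gripper_width: 0.745
```

Emit:
step_arm(
  claw=0,
  steps=[
    [-2,2,4,0],
    [0,0,0,0],
    [0,0,0,0],
    [0,0,0,0],
    [0,0,0,0],
  ],
)

```text
time: 7.55
tool_pos: [0.5949, -0.1464, 0.0586]
tool_rot: [0.006, 1.0, 0.027, 0.015]
contact_force: [2.2, -1.8, -4.9]
gripper_width: 0.245
```

Emit:
step_arm(
  steps=[
    [-10,0,0,0],
    [-12,0,0,0],
    [-12,0,0,0],
    [-12,0,0,0],
  ],
)

```text
time: 7.95
tool_pos: [0.5546, -0.1481, 0.0586]
tool_rot: [0.005, 0.999, 0.026, 0.023]
contact_force: [8.8, -1.0, -6.9]
gripper_width: 0.24
```

```bash
cat > pm.py <<'E'
from h import *
n=__import__('sys').argv[1]
p,d=snap('side',n+'.png');W=cloud('side',d);x,y,z=np.moveaxis(W,-1,0);s=state()
print(s['time'],s['tool_pos'].round(4),s['contact_force'].round(1),s['gripper_width'])
t=.0434;sx=np.cos(t)*x+np.sin(t)*y;sy=-np.sin(t)*x+np.cos(t)*y
S=np.stack([sx,sy,z],-1)
# grip axis sy
a=(sy>-.205)&(sy<-.182)&(z>.055)&(z<.075)&(x>.5)&(x<.62)
f=(sy>-.24)&(sy<-.214)&(z>.055)&(z<.075)&(x>.5)&(x<.62)
for nm,m in(('ptr',a),('fin',f)): 
    if m.sum(): print(nm,m.sum(),S[m].min(0).round(4),np.median(S[m],0).round(4),S[m].max(0).round(4))
q=p[210:310,220:330,::-1];cv2.imwrite('pics/c'+n+'.png',cv2.resize(q,(660,600),interpolation=2))
E
python3 pm.py s6
```

```text
8.0 [ 0.5534 -0.1482  0.0586] [ 8.9 -1.3 -7.1] 0.23795478558932293
ptr 30 [ 0.5428 -0.2031  0.0631] [ 0.5457 -0.1942  0.0685] [ 0.5488 -0.1827  0.0713]
fin 29 [ 0.5266 -0.2321  0.0559] [ 0.5282 -0.2248  0.0667] [ 0.5318 -0.2155  0.0702]
```

View pics/cs6.png

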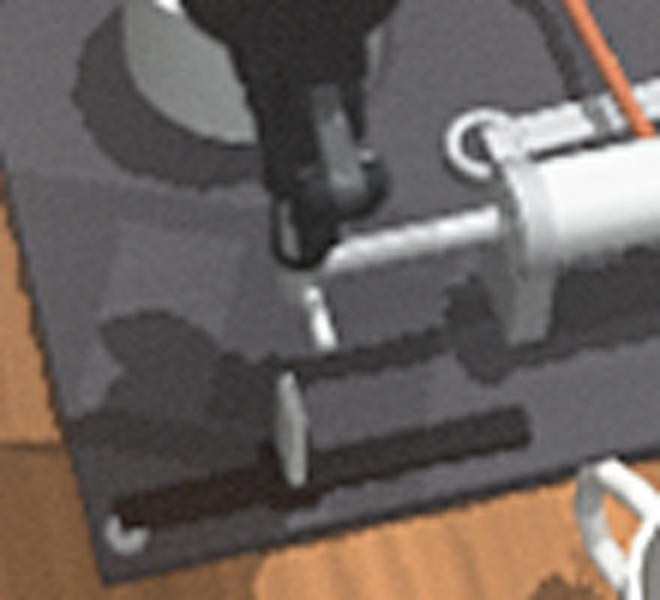

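The rod is out and the pointer (px 320,320) still has about 16.6 mm to go to the fin (290,430).

Emit:
step_arm(
  steps=[
    [-9,0,0,0],
    [-6,0,0,0],
    [-2,0,0,0],
  ],
)

```text
time: 8.3
tool_pos: [0.5406, -0.1488, 0.0587]
tool_rot: [0.006, 0.999, 0.026, 0.029]
contact_force: [9.4, -2.2, -11.2]
gripper_width: 0.242
```

```bash
python3 pm.py s7
```

```text
8.35 [ 0.5407 -0.1488  0.0587] [ 9.8 -2.2 -9.8] 0.24323617943507791
ptr 29 [ 0.5283 -0.2044  0.063 ] [ 0.531  -0.1957  0.0676] [ 0.5344 -0.1842  0.0716]
fin 30 [ 0.5265 -0.2311  0.0564] [ 0.5286 -0.225   0.0666] [ 0.5317 -0.2141  0.0698]
```

Emit:
step_arm(
  steps=[
    [-3,0,0,0],
  ],
)

```text
time: 8.45
tool_pos: [0.5395, -0.1489, 0.0587]
tool_rot: [0.006, 0.999, 0.026, 0.032]
contact_force: [9.6, -1.5, -9.9]
gripper_width: 0.242
```

```bash
python3 pm.py s8; python3 pm.py s9
```

```text
8.5 [ 0.5392 -0.1489  0.0587] [10.3 -2.1 -9.3] 0.2411097612222596
ptr 31 [ 0.5268 -0.2043  0.0635] [ 0.5297 -0.195   0.0681] [ 0.5327 -0.1832  0.0704]
fin 29 [ 0.5266 -0.2307  0.0562] [ 0.5287 -0.2267  0.0657] [ 0.5316 -0.2158  0.0722]
8.55 [ 0.5393 -0.1489  0.0587] [ 9.7 -1.6 -9.2] 0.24164094961039068
ptr 30 [ 0.5262 -0.204   0.0639] [ 0.5293 -0.1938  0.0676] [ 0.5321 -0.1824  0.0708]
fin 30 [ 0.5266 -0.2317  0.0554] [ 0.5286 -0.2252  0.0667] [ 0.5317 -0.2149  0.0708]
```

Aligned to within about 0.5 mm. I'll dwell by taking pictures, since zero rows would let the target creep, and recheck the lid and pointer.

```bash
python3 - <<'E'
from h import *
for i in range(14): snap('side')
p,d=snap('side','fin.png');W=cloud('side',d);x,y,z=np.moveaxis(W,-1,0)
k=(abs(x-.567)<.065)&(abs(y)<.065)&(z>.084)&(z<.102)
Q=W[k];A=np.c_[Q[:,:2]-[.567,-.001],np.ones(len(Q))];print('lid plane',len(Q),np.linalg.lstsq(A,Q[:,2],rcond=None)[0])
q=p[150:310,200:370,::-1];cv2.imwrite('pics/cfin.png',cv2.resize(q,(638,600),interpolation=2))
E
python3 pm.py s10
```

```text
lid plane 133 [-0.00705549  0.00911963  0.08836204]
9.35 [ 0.5395 -0.1489  0.0587] [10.1 -2.1 -9. ] 0.24209886253420096
ptr 31 [ 0.5269 -0.2039  0.0632] [ 0.5296 -0.194   0.0678] [ 0.5327 -0.1821  0.0713]
fin 30 [ 0.5269 -0.2311  0.0568] [ 0.5286 -0.2246  0.0666] [ 0.5317 -0.2152  0.0693]
```

View pics/cfin.png

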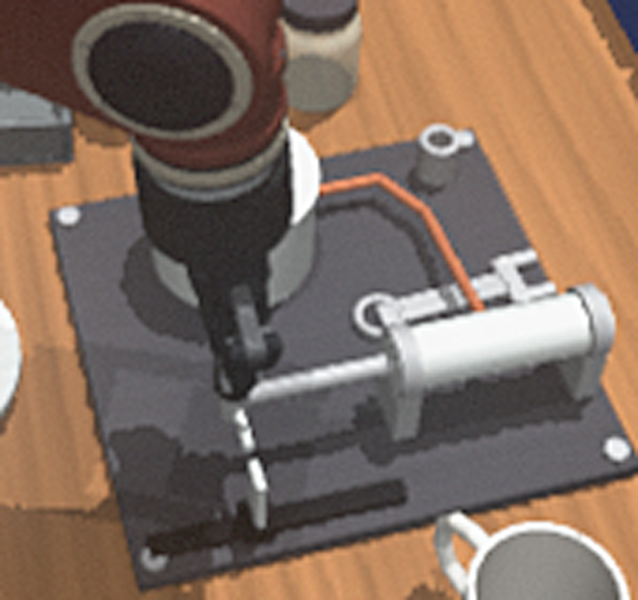

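The pointer (px 243,430) stands in line with the fin (258,490). It is steady, the lid is flush, and the bystanders in the crop are unmoved.

```bash
python3 -c "
from plant import job_done
print(job_done())"
```

```text
the job is handed in; nothing more can be done
None
```

I pressed the small lid home, then drew the rod out to the length mark and handed the job in at about 9.4 s while still holding it. No verdict was reported.

- **Lid:** pressing force jumped from about 8 N to 20 N at the stop. The camera then showed the flange 7.7 mm lower than at the start and tilted about 0.002 rad. It was still down at the last look, when the arm hid most of it; the few visible points gave a rougher tilt of about 0.012 rad.
- **Rod:** the pointer measured within about 1 mm of the fin, both just after the last pull and 0.8 s later, and it was not moving. The arm carried about 10 N of spring pull, with the fingers stopped at about 20.5 mm on the grip.
- **Reported height was wrong:** the TCP height read about 39 mm lower than the fingertips really were. My first descent therefore stopped in the air above the knob, so I set heights from the cameras and contact force instead.
- **Other oddities:** the tool's reported tilt crept up to about 0.06 rad over the run. While pressing the lid, the force reading also showed an unexplained sideways part of 4 to 9 N.
- **Bystanders:** I saw none of them moved, but I did not measure their positions at the end.

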